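# Open the board test jig and slide the tested board out

### The job

The test on the bench jig is over: push its counterweighted probe head (the hinged frame with the black front bar) up past its balance point so that it stays up by itself. Then push the blue board carrier, which has an upright metal tab for this at its left end, along its slideway until it rests against the end stop on the right; it must stay flat on the slideway. Do not touch the circuit board on the carrier, and leave the other things on the bench where they are.

Things in the scene. Friction and masses are not known exactly. Their poses are not given: they have to be found in the camera images.
- test_jig: Test jig fixed to the bench. Origin on it; x to the back, y left along the slideway, z up. In mm: dark base plate on feet, x -97 to 117, y -175 to 175, top (slideway floor, grey) z 28; slideway centre line x -25, rails each side to z 40, front rail's outer edge x -88; left end open. Tester box x 49 to 111, y -150 to -30, to z 70; hinge cheeks x 60 to 110, y -2 to 142, to z 117
- probe_head (a joint): angle of the hinged probe head, rad: 0 = down and level, growing as its front bar rises and swings back, 1.80 = resting on its back stop. Head and counterweight, about 1 kg, balance near 0.95: below that it falls shut, beyond it it swings on to 1.80 by itself and stays. Lifting at the bar takes 1 to 3 N. While down (below 0.15) two pins under it stand in slots of the carrier and lock it
- lift_bar (a point): middle of the head's front bar, on its axis: round bar 130 mm long along jig y, the middle 92 mm in a black sleeve of 13 mm diameter. It turns with the head about hinge_pin: at angle 0 it lies 180 mm in front (jig -x) of the pin and 45 mm higher, 146 mm above the bench, carried at both ends by cranked side arms; 100 mm wide between these it is free below and behind (the head plate begins 25 mm behind and 45 mm lower)
- hinge_pin (a point): middle of the probe head's hinge axis, 101 mm above the bench; the axis runs along the jig's y
- carrier: loose blue carrier plate 96 (x) by 128 (y) by 8 mm, about 0.26 kg, lying on the slideway between the rails (1.5 mm play each side); axes as the jig's, origin mid underside. Starts at jig y +70 mm under the head; slides to jig -y (right) 156 mm, to the end stop. The board over its middle reaches 28 mm above the origin
- push_tab (a point): centre of the outer (left, +y) face, the one to push, of the carrier's upright tab: aluminium plate 32 mm wide (x), 6 mm thick (y), flush with the carrier's left end, from 8 to 38 mm above the slideway; this point is 23 mm above the slideway (51 mm above the bench)
- end_stop (a point): face of the rubber buffers of the end stop at the right end of the slideway, on its centre line; the carrier rests against it when its origin is 64 mm to the left (+y) of this point
- board: green populated circuit board fixed on the carrier, 52 by 69 mm, 16 mm high; origin in the middle of its underside; not to be touched
- spare_board: small green circuit board, 36 by 50 by 16 mm, lying beside the right end of the jig; bystander, origin under its centre
- driver: green screwdriver 129 by 17 by 18 mm; bystander, origin under its centre
- flux: yellowed flux pot, 38 mm diameter and high; bystander, origin under its centre
- relay: clear relay, 28 by 21 by 36 mm; bystander, origin under its centre

How it is judged:
On the way:
1. the probe head stands past its balance point by itself, untouched (value of joint probe_head above 1.2 rad and contact force between each of the fingers, the arm and probe_head below 0.1 N), for 0.3 s.
At the end, for the whole second after the job is handed in: the probe head rests back on its stop (above 1.70 rad) by itself, and the carrier lies flat and still on the slideway within 5 mm of the end stop (value of joint probe_head above 1.7 rad and velocity of joint probe_head below 0.05 rad/s and y of carrier in the frame of test_jig below -0.081 m and z of carrier in the frame of test_jig below 0.032 m and angle between carrier's own z axis and vertical below 0.05 rad and linear speed of carrier below 0.01 m/s); the robot touches nothing.
It fails at once if the carrier is lifted (over 8 mm) or tipped (z of carrier in the frame of test_jig above 0.036 m or angle between carrier's own z axis and vertical above 0.15 rad).
It fails at once if the circuit board is touched by the fingers (contact force between the fingers and board above 0.5 N).
It fails at once if a bystander is moved by more than 20 mm (distance of any of spare_board, driver, flux, relay from where it was at the start of the episode above 0.02 m).
It also fails if it takes over 51 s, if anything falls off the work surface, if the arm or the gripper's body presses on something with over 40 N, if the wrist force passes 120 N, or if a joint passes its speed limit or range.

### The arm

A 7-joint arm with a two-finger parallel gripper is mounted at the origin on a cart in front of the work surface, level with it; the furniture and walls round the work are solid. World frame = base frame: x ahead of the robot, y to its left, z up, the work surface at z = 0. Lengths are in m, angles in rad, forces in N, time in s.
With the tool pointing down it reaches from about 0.4 to 0.85 m from the base axis. Payload 4.5 kg.
Tool frame: the origin (TCP) lies at the very end of the fingers, on their centre line; the grasp point (between the pads) lies 19 mm behind it; z points along the fingers, y is the direction in which the jaws open and shut (so a half turn about z gives the same grasp; the last joint's range is limited). The gripper opens to 88 mm and grips with 3 to 60 N. Pads are 18 mm wide; open, the fingers measure 123 mm over their backs; the gripper's body (75 mm by 187 mm) begins 45 mm behind the grasp point.
Start: joints at [-1.178, 0.689, -0.195, 1.565, 0.157, 0.902, -0.215], TCP at [0.219, 0.585, 0.239] pointing down, gripper open.
Joint ranges: [-3.01, 3.01], [-0.46, 2.08], [-1.47, 1.51], [0.13, 2.56], [-1, 4.14], [0.04, 2.09], [-2.66, 2.66]. Speed limits (rad/s): [2.57, 2.57, 3.14, 3.14, 3.14, 3.14, 3.14].

### API

Orientations are given as a rotation vector (axis times angle).
In Python, from station import arm gives the robot as it stands. The module is installed in compiled form; this text tells all that it offers.
- The arm moves only by the shell command python3 -m crank 'ROWS' [OPENING] [FORCE]. ROWS is JSON, a list of rows, each an object with "slide": the shift along the tool's x, y, z in m, a list of three; "yaw": the turn about the tool's z in rad. In form: [{"slide": [x, y, z], "yaw": yaw}, ...]. A call has 1 to 10 rows; each row shifts and turns the commanded pose from where the row before left it, along the tool's axes as they then stand; what a row does not reach is not made up. A row lasts 1/10 s, in which the tool goes at most 50 mm and 8.59 degrees, less where a joint would pass 70% of its speed; a pose out of reach is approached as far as the arm can. A call with a gripper value outside its range is refused whole. OPENING is the finger opening in m, from 0 to 0.0881, set as the call begins (- or left out, the last holds). The fingers move at their own pace and stop on an object; FORCE is the grip in N (left out, the last holds). Time passes only in rows, so rows that do not move let the fingers close. It gives the time, the measured TCP pose, the force and the opening at its end, in the units of the state.
- arm.get_obs(): the state, without advancing time (a new reading comes with each control period).
- arm.snapshot(name): name is "side" or "top" or "wrist"; returns (picture, depth): 400x640x3 uint8, blue, green, red; 400x640 float32, m along the optical axis (not along the pixel's ray), 0 where there is no reading.
- arm.camera_params(name): a dict with "fx", "fy", "cx", "cy" (pixels), "distortion" ([k1, k2, p1, p2, k3] as OpenCV has them; the pictures are not rectified), "world_to_cam" (4x4, takes a point from world to camera coordinates). Camera axes: x right, y down, z forward; pixel columns grow to the right and rows downward; lengths in m; the calibration is good to about 2 mm. A picture is of the moment at which its call begins: read the wrist's pose just before it. camera_params takes no time and is no camera call; for the wrist camera it gives the pose at the moment of the call.
- arm.finish_job(): hands the job in, once; it reports no verdict.
Trained networks look in the newest picture that a camera, given by its name, has taken for a name from the list of things; names that differ only in an ending like _2 or _b are one class to them, and where a whole thing is asked for, a point or a joint stands for the part that bears it (a point fixed in the world has none). Each returns a list of dicts, best first, with "conf" (0 to 1); they miss things now and then, are a little off and sometimes report something else, mostly with a low value. They report only what shows in the picture. A call takes as long as a camera call.
- arm.look_for(label, camera): "location" ([x, y, z] in m, in the coordinates of the camera as it stood for that picture, good to about 4 mm: the middle of the surface that is visible of it).
- arm.masks_of(label, camera): "pixels" (400x640 bool, what is visible of it).
- arm.spot_point(label, camera): "location" ([x, y, z] in m, in the coordinates of the camera as it stood for that picture, good to about 4 mm: a listed point, or the origin of a listed thing).
The state is a dict: "t": time; "q": joint angles; "qvel": joint speeds; "tau": joint torques, N m; "tool_pos": TCP position; "tool_rot": TCP orientation; "force": force on the tool from outside, world axes, zero at the start; "wrist_torque": the same for the moment, N m; "gripper_width": finger opening in m.
Only numpy, scipy, OpenCV 4.12 (cv2) and the standard library are available. Lean on these libraries where they do the work, as an engineer would, in place of code of your own. Each camera call takes 0.05 s, during which the arm holds its last target.

## Working session

There is one attempt and no reset: what is moved stays moved. The work goes in short steps, Python scripts to look and compute and a shell command to move; the robot and the scene stay as the last step left them, time stands still between calls to the robot, and variables do not carry over. Pictures are saved under pics/ and viewed, and the job is handed in when it is done.

```bash
mkdir -p pics
cat > h.py <<'E'
import numpy as np, cv2
from scipy.spatial.transform import Rotation as R
from station import arm
def w(cam,p):
    T=np.linalg.inv(np.array(arm.camera_params(cam)["world_to_cam"])); return (T@np.append(p,1))[:3]
def px(cam,P):
    c=arm.camera_params(cam);T=np.array(c["world_to_cam"]);K=np.array([[c["fx"],0,c["cx"]],[0,c["fy"],c["cy"]],[0,0,1]])
    return cv2.projectPoints(np.array(P,float).reshape(-1,1,3),cv2.Rodrigues(T[:3,:3])[0],T[:3,3],K,np.array(c["distortion"]))[0].reshape(-1,2)
def snap(cam,name):
    im,d=arm.snapshot(cam); cv2.imwrite(f"pics/{name}.png",im); return im,d
def st():
    o=arm.get_obs(); print({k:np.round(o[k],3).tolist() for k in ("t","q","tool_pos","tool_rot","force","gripper_width")}); print(np.round(R.from_rotvec(o["tool_rot"]).as_matrix(),3).tolist())
E
python3 - <<'E'
from h import *
st()
for c in ("top","side"):
    snap(c,c+"0")
    for l in ("lift_bar","hinge_pin","push_tab","end_stop","test_jig","carrier","spare_board"):
        r=arm.spot_point(l,c)
        print(c,l,[(round(x["conf"],2),np.round(w(c,x["location"]),3).tolist()) for x in r[:2]])
st()
E
```

```text
{'t': 0.0, 'q': [-1.178, 0.69, -0.195, 1.566, 0.157, 0.903, -0.215], 'tool_pos': [0.219, 0.585, 0.238], 'tool_rot': [-0.56, -3.091, 0.003], 'force': [-0.436, 0.196, -0.43], 'gripper_width': 0.088}
[[-0.936, 0.351, -0.0], [0.351, 0.936, -0.002], [-0.0, -0.002, -1.0]]
top lift_bar [(0.69, [0.516, -0.096, 0.145])]
top hinge_pin [(0.64, [0.691, -0.149, 0.099]), (0.17, [0.429, 0.134, -0.006])]
top push_tab [(0.57, [0.55, -0.411, -0.002]), (0.55, [0.586, -0.05, 0.051])]
top end_stop [(0.63, [0.529, -0.332, 0.034])]
top test_jig [(0.95, [0.591, -0.198, -0.001])]
top carrier [(0.51, [0.588, -0.118, 0.03])]
top spare_board [(0.68, [0.548, -0.408, 0.0])]
side lift_bar [(0.82, [0.518, -0.095, 0.146]), (0.32, [0.582, -0.119, 0.027])]
side hinge_pin [(0.98, [0.687, -0.149, 0.098])]
side push_tab [(0.88, [0.581, -0.05, 0.056]), (0.18, [0.521, -0.331, 0.039])]
side end_stop [(0.87, [0.52, -0.328, 0.04]), (0.39, [0.585, -0.051, 0.053])]
side test_jig [(0.75, [0.587, -0.191, -0.003])]
side carrier [(0.55, [0.587, -0.119, 0.029])]
side spare_board []
{'t': 0.8, 'q': [-1.178, 0.689, -0.195, 1.565, 0.157, 0.902, -0.215], 'tool_pos': [0.219, 0.585, 0.239], 'tool_rot': [0.561, 3.091, 0.0], 'force': [-0.214, 0.589, 0.071], 'gripper_width': 0.088}
[[-0.936, 0.351, 0.0], [0.351, 0.936, 0.0], [-0.0, 0.0, -1.0]]
```

View pics/top0.png

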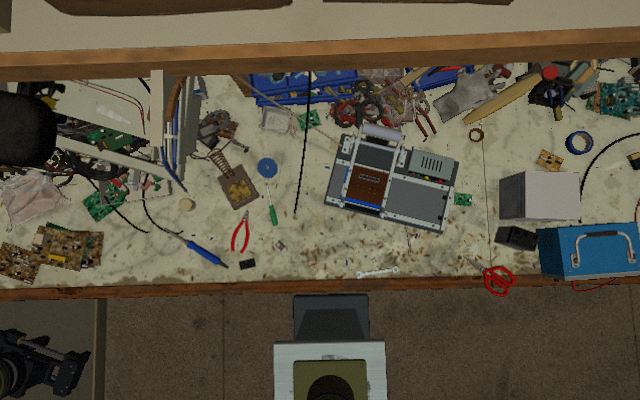

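View pics/side0.png

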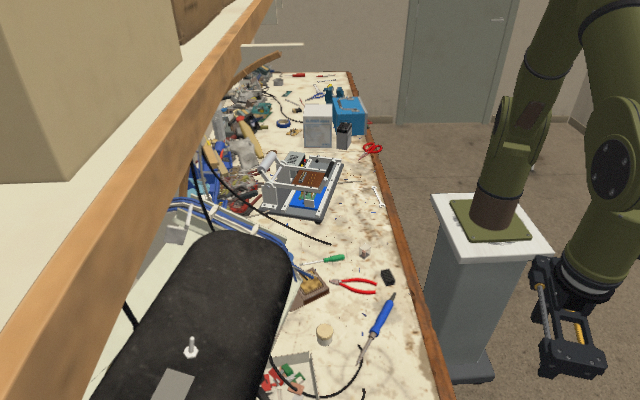

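The top picture shows the jig at about (390,180), with the head down and its black bar in front. The spare board is at (463,199) and a shelf runs behind. The side picture shows the carrier tab at the left end, at about (312,195). The spotted points fit the given sizes, with the jig yaw near -17°. Next I'll check heights along the path and refine the pose.

Run:
```python
from h import *
P={}
im,d=snap("top","top1")
c=arm.camera_params("top");K=np.array([[c["fx"],0,c["cx"]],[0,c["fy"],c["cy"]],[0,0,1]])
v,u=np.mgrid[0:400,0:640]
n=cv2.undistortPoints(np.stack([u,v],-1).reshape(-1,1,2).astype(float),K,np.array(c["distortion"])).reshape(400,640,2)
X=np.dstack([n*d[...,None],d])
T=np.linalg.inv(np.array(c["world_to_cam"])); W=X@T[:3,:3].T+T[:3,3]; ok=d>0
print("height grid max z (mm), rows x .3...; cols y .8..-.4")
for x in np.arange(.3,1.0,.05):
    print(round(x,2),[int(1000*W[...,2][m].max()) if (m:=ok&(abs(W[...,0]-x)<.025)&(abs(W[...,1]-y)<.05)).any() else None for y in np.arange(.8,-.51,-.1)])
def g(l,c):
    r=arm.spot_point(l,c); return w(c,r[0]["location"]) if r and r[0]["conf"]>.4 else None
for c2 in ("top","side"):
    if c2=="side": snap("side","side1")
    for l in ("lift_bar","hinge_pin","end_stop","test_jig","board","driver","flux","relay"):
        r=g(l,c2); print(c2,l,None if r is None else np.round(r,3))
```

```text
height grid max z (mm), rows x .3...; cols y .8..-.4
0.3 [2, 330, 345, 2, 3, 2, 2, 3, 3, 3, 3, 3, 12, 16]
0.35 [9, 3, 4, 4, 4, 16, 22, 4, 3, 7, 8, 6, 12, 14]
0.4 [79, 96, 4, 3, 23, 23, 24, 36, 4, 4, 10, 3, 9, 98]
0.45 [97, 95, 4, 13, 26, 18, 12, 39, 5, 5, 8, 52, 4, 97]
0.5 [99, 72, 9, 17, 16, 11, 18, 20, 11, 156, 153, 54, 4, 149]
0.55 [75, 50, 38, 10, 41, 160, 32, 23, 152, 155, 112, 53, 54, 149]
0.6 [76, 57, 435, 435, 228, 168, 601, 43, 63, 115, 112, 75, 71, 149]
0.65 [103, 116, 445, 445, 276, 279, 601, 67, 44, 112, 118, 75, 72, 5]
0.7 [96, 191, 453, 578, 626, 626, 628, 627, 626, 626, 626, 627, 627, 582]
0.75 [None, 182, 448, 444, 643, 668, 668, 662, 654, 638, 636, 636, 626, 21]
0.8 [246, 313, 319, 304, 630, 622, 306, 204, 198, 65, 54, 48, 68, 77]
0.85 [248, 247, 278, 273, 277, 278, 271, 198, 238, 144, 60, 68, 74, 88]
0.9 [None, None, None, None, 78, 77, 167, 174, 158, 144, 71, 92, 77, 73]
0.95 [None, None, None, None, 54, 4, None, None, None, 65, 64, 61, 59, 63]
top lift_bar [ 0.518 -0.098  0.144]
top hinge_pin [ 0.689 -0.147  0.1  ]
top end_stop [ 0.527 -0.331  0.034]
top test_jig [ 0.586 -0.193 -0.   ]
top board None
top driver [ 0.554  0.154 -0.004]
top flux [0.555 0.401 0.001]
top relay [ 0.429  0.134 -0.007]
side lift_bar [ 0.519 -0.097  0.147]
side hinge_pin None
side end_stop [ 0.52  -0.329  0.038]
side test_jig [ 0.59  -0.192  0.001]
side board None
side driver [ 0.549  0.161 -0.001]
side flux [ 0.553  0.399 -0.001]
side relay [ 0.427  0.132 -0.003]
```

Run:
```python
from h import *
im,d=snap("side","side2")
c=arm.camera_params("side");K=np.array([[c["fx"],0,c["cx"]],[0,c["fy"],c["cy"]],[0,0,1]])
v,u=np.mgrid[0:400,0:640]
n=cv2.undistortPoints(np.stack([u,v],-1).reshape(-1,1,2).astype(float),K,np.array(c["distortion"])).reshape(400,640,2)
X=np.dstack([n*d[...,None],d]);T=np.linalg.inv(np.array(c["world_to_cam"])); W=X@T[:3,:3].T+T[:3,3]
print("cam",T[:3,3])
for y in np.arange(.6,-.51,-.1):
    m=(d>0)&(abs(W[...,1]-y)<.05)&(W[...,2]>.3)&(W[...,0]<.9)&(W[...,0]>.45)
    q=W[m]
    if len(q): print(round(y,1),len(q),np.round(q.min(0),3),np.round(q.max(0),3))
a=cv2.resize(im[100:260,200:400],None,fx=4,fy=3.7); cv2.imwrite("pics/side2c.png",cv2.resize(im[100:250,200:400],(800,600)))
im,d=snap("top","top2"); cv2.imwrite("pics/top2c.png",cv2.resize(im[50:250,220:487],(800,600)))
```

```text
cam [0.57174781 0.87034488 0.75373076]
0.6 25177 [0.599 0.55  0.321] [0.836 0.65  0.734]
0.5 8074 [0.601 0.45  0.412] [0.735 0.55  0.718]
0.4 3382 [0.686 0.35  0.3  ] [0.847 0.45  0.704]
0.3 3420 [0.685 0.25  0.3  ] [0.849 0.35  0.689]
0.2 2554 [0.581 0.15  0.3  ] [0.867 0.25  0.678]
0.1 680 [0.685 0.05  0.579] [0.754 0.15  0.664]
0.0 414 [ 0.685 -0.05   0.302] [0.856 0.05  0.651]
-0.1 317 [ 0.685 -0.15   0.577] [ 0.765 -0.05   0.639]
-0.2 89 [ 0.685 -0.25   0.576] [ 0.752 -0.151  0.625]
-0.3 38 [ 0.685 -0.35   0.577] [ 0.686 -0.251  0.611]
-0.4 14 [ 0.685 -0.433  0.58 ] [ 0.686 -0.353  0.597]
-0.5 3 [ 0.685 -0.506  0.578] [ 0.685 -0.462  0.584]
```

View pics/side2c.png

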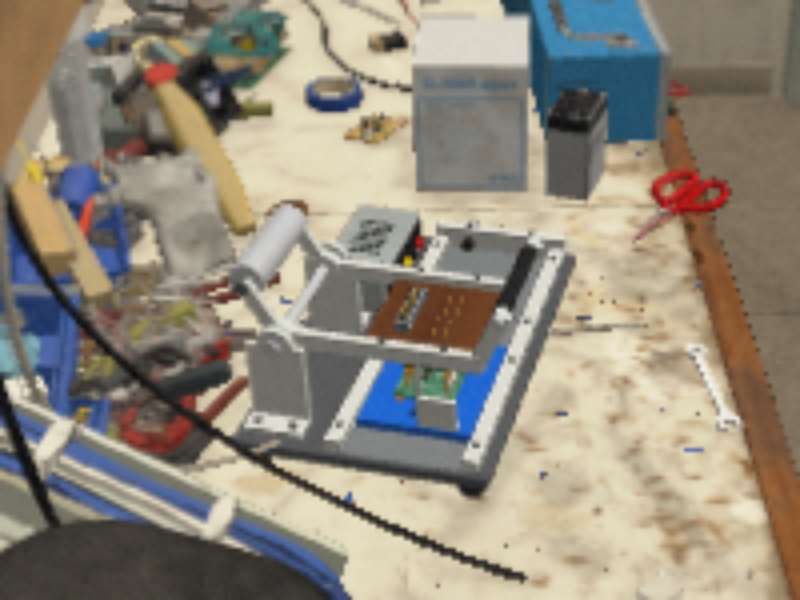

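View pics/top2c.png

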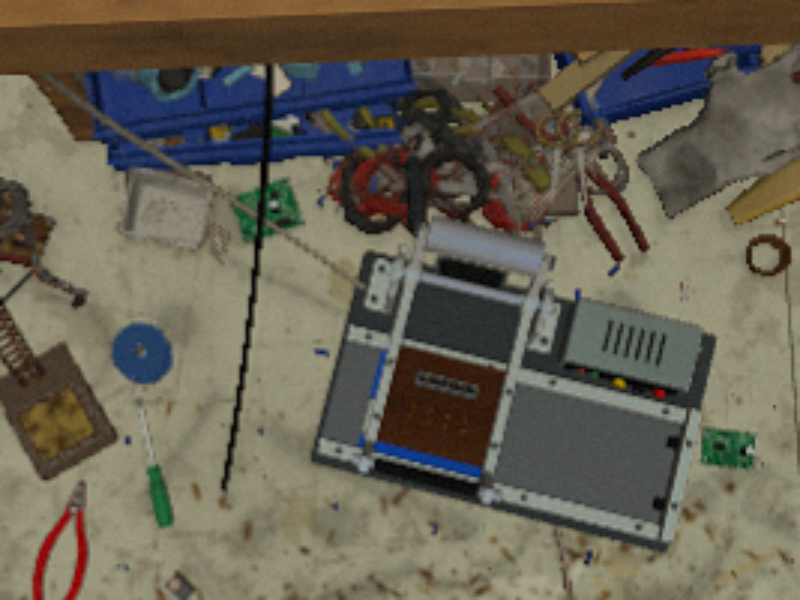

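Seen: shelf front at x≈0.685 with its underside at z≈0.577; a black cord hangs near y≈0.15, x≈0.58. I'll swing around the base at a smaller radius, staying clear of both.

```bash
python3 -m crank '[{"slide":[0,-0.045,0],"yaw":0},{"slide":[0,-0.045,0],"yaw":0},{"slide":[0,-0.04,0],"yaw":0},{"slide":[-0.05,0,0],"yaw":0.1},{"slide":[-0.05,0,0],"yaw":0.1},{"slide":[-0.05,0,0],"yaw":0.1},{"slide":[-0.05,0,0],"yaw":0.1},{"slide":[-0.05,0,0],"yaw":0.1},{"slide":[-0.05,0,0],"yaw":0.1},{"slide":[-0.05,0,0],"yaw":0.1}]' 0.05 12; python3 -c "
from h import *; st()"
```

```text
t: 2.8
tool_pos: [0.4469, 0.2524, 0.239]
tool_rot: [1.592, 2.708, 0.003]
force: [0.5, 0.4, -0.2]
gripper_width: 0.05
{'t': 2.8, 'q': [-0.581, 0.54, -0.036, 1.905, 0.029, 0.695, -0.126], 'tool_pos': [0.447, 0.252, 0.239], 'tool_rot': [1.592, 2.708, 0.003], 'force': [0.475, 0.391, -0.172], 'gripper_width': 0.05}
[[-0.486, 0.874, 0.001], [0.874, 0.486, 0.001], [0.0, 0.002, -1.0]]
```

```bash
python3 -m crank '[{"slide":[-0.05,-0.002,0],"yaw":0.1},{"slide":[-0.05,-0.002,0],"yaw":0.1},{"slide":[-0.05,-0.002,0],"yaw":0.1},{"slide":[-0.05,-0.002,0],"yaw":0.1},{"slide":[-0.05,-0.002,0],"yaw":0.1},{"slide":[-0.05,-0.002,0],"yaw":0.1},{"slide":[-0.03,0,0],"yaw":0.14},{"slide":[0,0,0],"yaw":0.06},{"slide":[0,0,0],"yaw":0}]'
python3 - <<'E'
from h import *
st()
snap("wrist","w1")
for l in ("lift_bar","hinge_pin"):
    r=arm.spot_point(l,"wrist"); print(l,[(round(x["conf"],2),np.round(w("wrist",x["location"]),3).tolist()) for x in r[:2]])
snap("side","s3")
for l in ("lift_bar","push_tab"):
    r=arm.spot_point(l,"side"); print(l,[(round(x["conf"],2),np.round(w("side",x["location"]),3).tolist()) for x in r[:2]])
E
```

```text
t: 3.7
tool_pos: [0.5076, -0.0658, 0.2388]
tool_rot: [2.519, 1.876, 0.0]
force: [0.2, 0.2, 0.2]
gripper_width: 0.05
{'t': 3.7, 'q': [-0.062, 0.546, 0.159, 1.915, -0.129, 0.69, -0.117], 'tool_pos': [0.508, -0.066, 0.239], 'tool_rot': [2.519, 1.876, 0.0], 'force': [0.229, 0.241, 0.185], 'gripper_width': 0.05}
[[0.286, 0.958, 0.0], [0.958, -0.286, -0.0], [-0.0, 0.0, -1.0]]
lift_bar [(0.81, [0.516, -0.099, 0.147])]
hinge_pin [(0.73, [0.691, -0.149, 0.1])]
lift_bar [(0.76, [0.518, -0.096, 0.149])]
push_tab [(0.58, [0.586, -0.052, 0.051])]
```

View pics/w1.png

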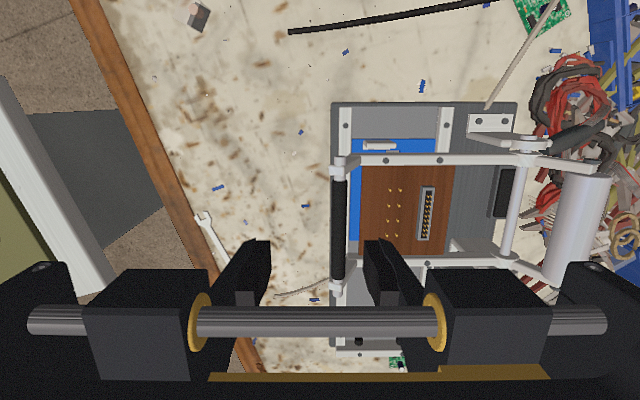

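View pics/s3.png

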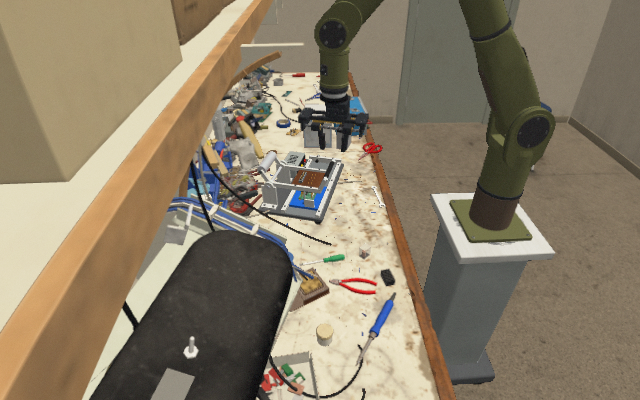

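The wrist view shows the black bar upright at (338,165–280), square to the jaws. The three views agree on the bar at (0.518,-0.097,0.147). I'll descend over it.

```bash
python3 -m crank '[{"slide":[-0.027,0.019,0],"yaw":0.006},{"slide":[0,0,0.03],"yaw":0},{"slide":[0,0,0.03],"yaw":0},{"slide":[0,0,0.03],"yaw":0},{"slide":[0,0,0.022],"yaw":0},{"slide":[0,0,0],"yaw":0}]'
python3 - <<'E'
from h import *
im,_=snap("wrist","w2"); print(px("wrist",[[.518,-.097,.146]]), px("wrist",[arm.get_obs()["tool_pos"]]))
E
```

```text
t: 4.6
tool_pos: [0.5163, -0.0951, 0.1243]
tool_rot: [-2.518, -1.871, 0.006]
force: [0.3, 0.1, -0.2]
gripper_width: 0.0502
[[318.33823968 278.78109044]] [[316.32042801 255.54309586]]
```

View pics/w2.png

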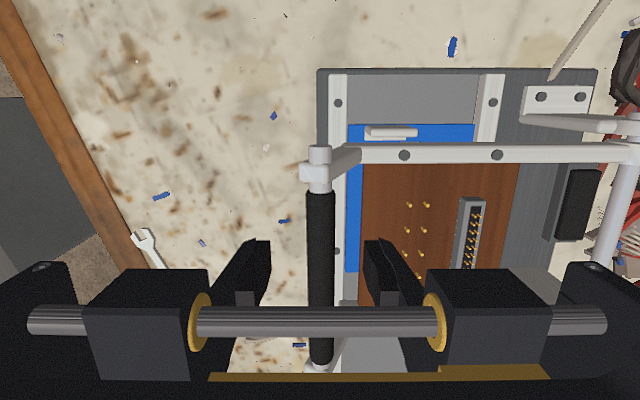

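The bar (column 320) lies centred between the fingers (270 and 365), so I close on it.

```bash
python3 -m crank '[{"slide":[0,0,0],"yaw":0},{"slide":[0,0,0],"yaw":0},{"slide":[0,0,0],"yaw":0},{"slide":[0,0,0],"yaw":0},{"slide":[0,0,0],"yaw":0},{"slide":[0,0,0],"yaw":0}]' 0 12
python3 - <<'E'
import numpy as np
# relative (jig x = tool y, up = -tool z) steps along arc
a0=np.arctan2(45,180);r=185.5
th=np.arange(0,1.21,.1);p=np.c_[-r*np.cos(a0+th),r*np.sin(a0+th)]
print(np.round(np.diff(p,axis=0),1).tolist(), np.round(p-p[0]).tolist())
E
```

```text
t: 5.25
tool_pos: [0.5182, -0.096, 0.1271]
tool_rot: [2.523, 1.872, 0.001]
force: [-1.2, 0.6, 4.9]
gripper_width: 0.0122
[[5.4, 17.7], [7.1, 17.1], [8.8, 16.3], [10.4, 15.4], [11.9, 14.2], [13.2, 13.0], [14.5, 11.6], [15.6, 10.1], [16.5, 8.5], [17.2, 6.8], [17.8, 5.0], [18.3, 3.2]] [[0.0, 0.0], [5.0, 18.0], [13.0, 35.0], [21.0, 51.0], [32.0, 67.0], [44.0, 81.0], [57.0, 94.0], [71.0, 105.0], [87.0, 115.0], [103.0, 124.0], [121.0, 131.0], [138.0, 136.0], [157.0, 139.0]]
```

```bash
python3 -m crank '[{"slide":[0,0.003,-0.009],"yaw":0},{"slide":[0,0.003,-0.009],"yaw":0},{"slide":[0,0.003,-0.009],"yaw":0},{"slide":[0,0.004,-0.009],"yaw":0},{"slide":[0,0.004,-0.008],"yaw":0},{"slide":[0,0.004,-0.008],"yaw":0},{"slide":[0,0.005,-0.008],"yaw":0},{"slide":[0,0.005,-0.008],"yaw":0},{"slide":[0,0.006,-0.007],"yaw":0},{"slide":[0,0.006,-0.007],"yaw":0}]'
python3 - <<'E'
from h import *
snap("side","s4");snap("wrist","w4")
r=arm.spot_point("lift_bar","wrist"); print([(round(x["conf"],2),np.round(w("wrist",x["location"]),3).tolist()) for x in r[:2]]); st()
E
```

```text
t: 6.25
tool_pos: [0.5642, -0.1094, 0.2095]
tool_rot: [2.517, 1.868, 0.01]
force: [13.9, -2.3, -16.5]
gripper_width: 0.0115
[(0.6, [0.561, -0.113, 0.23]), (0.55, [0.687, -0.149, 0.098])]
{'t': 6.4, 'q': [0.025, 0.659, 0.146, 1.773, -0.136, 0.709, -0.051], 'tool_pos': [0.564, -0.109, 0.209], 'tool_rot': [2.517, 1.868, 0.011], 'force': [12.046, -1.435, -13.955], 'gripper_width': 0.011}
[[0.29, 0.957, 0.01], [0.957, -0.29, -0.002], [0.001, 0.01, -1.0]]
```

View pics/s4.png

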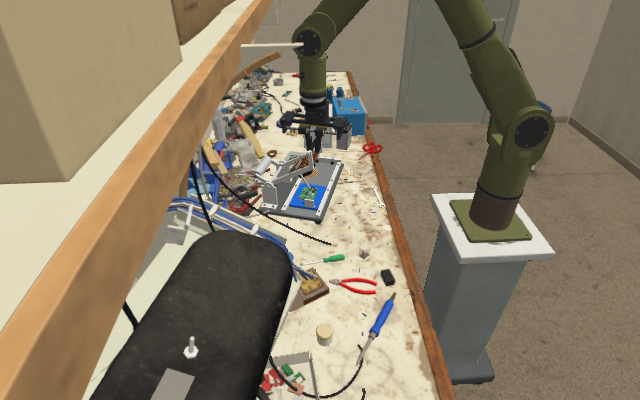

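View pics/w4.png

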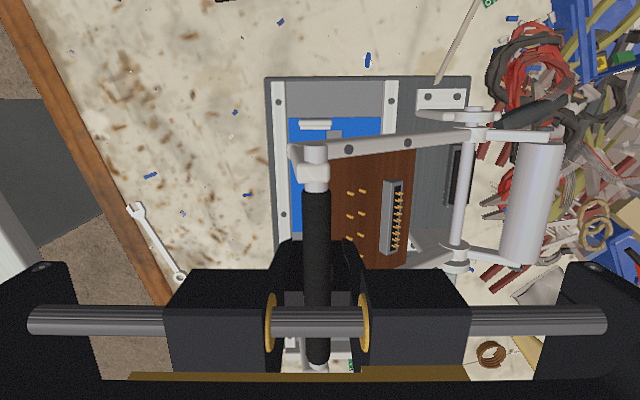

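The side view shows the head lifting, with the bar in the grip. The force points toward the hinge, so my arc is slightly too wide. I'll correct inward and go on.

```bash
python3 -m crank '[{"slide":[0,0.008,-0.005],"yaw":0},{"slide":[0,0.007,-0.006],"yaw":0},{"slide":[0,0.007,-0.006],"yaw":0},{"slide":[0,0.007,-0.0055],"yaw":0},{"slide":[0,0.008,-0.005],"yaw":0},{"slide":[0,0.008,-0.0045],"yaw":0},{"slide":[0,0.008,-0.004],"yaw":0},{"slide":[0,0.008,-0.004],"yaw":0},{"slide":[0,0.008,-0.0035],"yaw":0},{"slide":[0,0.009,-0.003],"yaw":0}]'
python3 - <<'E'
from h import *
snap("side","s5")
r=arm.spot_point("lift_bar","side"); print([(round(x["conf"],2),np.round(w("side",x["location"]),3).tolist()) for x in r[:2]]); st()
o=arm.get_obs()["tool_pos"]; dx=(np.array([.689,-.148])-o[:2])@[.956,-.292]; dz=o[2]+.019-.101; print(dx,dz,np.arctan2(dz,dx)-.245,np.hypot(dx,dz))
E
```

```text
t: 7.4
tool_pos: [0.6331, -0.13, 0.254]
tool_rot: [-2.519, -1.871, 0.003]
force: [3.3, 0.8, -6.9]
gripper_width: 0.011
[(0.82, [0.634, -0.13, 0.278])]
{'t': 7.5, 'q': [0.047, 0.708, 0.162, 1.483, -0.129, 0.962, -0.049], 'tool_pos': [0.634, -0.13, 0.254], 'tool_rot': [-2.521, -1.872, 0.0], 'force': [4.284, 1.788, -8.876], 'gripper_width': 0.011}
[[0.289, 0.957, -0.001], [0.957, -0.289, 0.001], [0.001, -0.001, -1.0]]
0.05749996616588652 0.17234354673522026 1.0037736341399168 0.18168253688880817
```

View pics/s5.png

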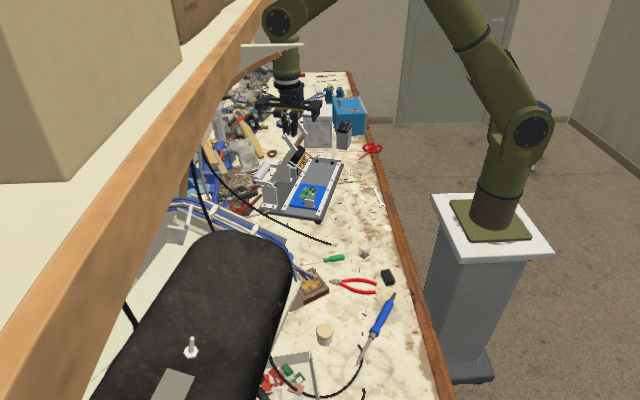

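Run:
```python
from h import *
im,d=snap("top","t5")
c=arm.camera_params("top");K=np.array([[c["fx"],0,c["cx"]],[0,c["fy"],c["cy"]],[0,0,1]])
v,u=np.mgrid[0:400,0:640]
n=cv2.undistortPoints(np.stack([u,v],-1).reshape(-1,1,2).astype(float),K,np.array(c["distortion"])).reshape(400,640,2)
X=np.dstack([n*d[...,None],d]);T=np.linalg.inv(np.array(c["world_to_cam"])); W=X@T[:3,:3].T+T[:3,3]
for x in np.arange(.54,.78,.01):
    print(round(x,2),[int(1000*W[...,2][m].max()) if (m:=(d>0)&(abs(W[...,0]-x)<.006)&(abs(W[...,1]-y)<.01)).any() else None for y in np.arange(-.02,-.26,-.02)])
cv2.imwrite("pics/t5c.png",cv2.resize(im[40:240,250:517],(800,600)))
```

```text
0.54 [29, 41, 685, 702, 704, 701, 689, None, None, None, None, None]
0.55 [41, 43, 673, 694, 697, 694, 684, None, None, None, None, None]
0.56 [44, 41, 653, 685, 690, 688, 680, 650, None, None, None, None]
0.57 [44, 66, 65, 677, 682, 682, 675, 650, None, None, None, None]
0.58 [32, 66, 66, 667, 675, 675, 668, 647, None, None, None, None]
0.59 [31, 30, 66, 657, 668, 668, 663, 644, None, None, None, None]
0.6 [31, 29, 66, 649, 660, 661, 656, 645, None, None, None, None]
0.61 [31, 29, 37, 644, 653, 653, 650, 644, None, None, None, None]
0.62 [30, 31, 248, 644, 645, 646, 643, 639, None, None, None, None]
0.63 [30, 33, 251, 642, 641, 639, 637, 633, 630, None, None, None]
0.64 [29, 31, 38, 636, 636, 633, 621, 628, 626, None, None, None]
0.65 [28, 31, 38, 618, 631, 620, 620, 622, 620, None, None, None]
0.66 [26, 42, 44, 281, 626, 619, 616, 615, 613, None, None, None]
0.67 [2, 42, 42, 41, 619, 616, 610, 603, 603, None, None, None]
0.68 [3, 41, 29, 32, 612, 610, None, None, None, None, None, None]
0.69 [626, 626, 626, 626, 626, 625, 626, 626, 627, 626, 626, 626]
0.7 [626, 626, 626, 626, 626, 625, 626, 626, 626, 626, 626, 626]
0.71 [626, 625, 626, 626, 626, 625, 626, 625, 625, 625, 625, 626]
0.72 [625, 625, 625, 625, 625, 625, 625, 625, 625, 625, 625, 625]
0.73 [625, 625, 625, 625, 625, 625, 625, 625, 625, 625, 625, 625]
0.74 [625, 625, 625, 624, 625, 625, 624, 625, 625, 625, 636, 636]
0.75 [625, 633, 634, 635, 637, 638, 636, 635, 634, 635, 636, 636]
0.76 [631, 633, 634, 634, 625, 625, 623, 622, None, None, None, None]
0.77 [623, 2, 28, 26, 101, 113, None, None, None, None, None, None]
```

View pics/t5c.png

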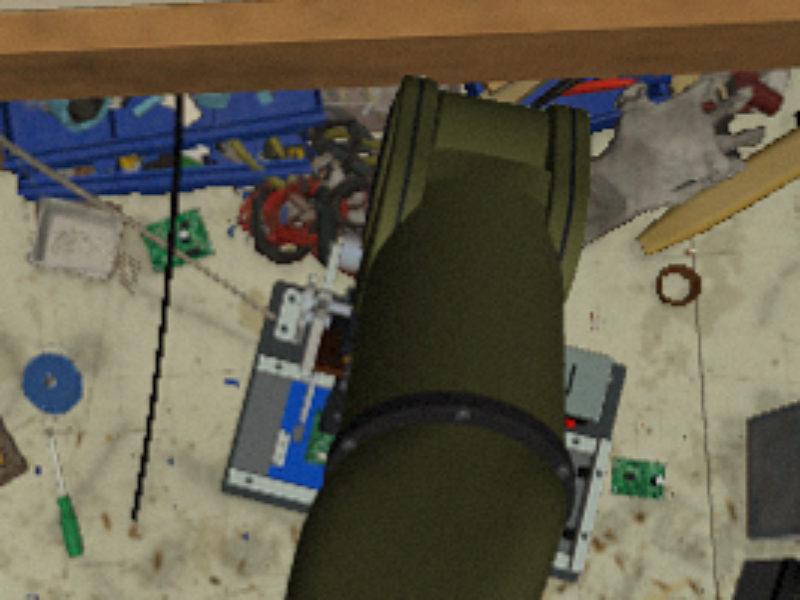

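The top view shows the wrist (top edge at z≈0.61, x≈0.68) right at the shelf front (x≈0.685), so I can't go further back this way. The head is at about 1.0 rad, nominally past balance. I'll open slightly and see which way it leans.

```bash
python3 -m crank '[{"slide":[0,0,0],"yaw":0},{"slide":[0,0,0],"yaw":0},{"slide":[0,0,0],"yaw":0},{"slide":[0,0,0],"yaw":0},{"slide":[0,0,0],"yaw":0}]' 0.034
python3 - <<'E'
from h import *
snap("wrist","w6"); snap("side","s6")
r=arm.spot_point("lift_bar","side"); print([(round(x["conf"],2),np.round(w("side",x["location"]),3).tolist()) for x in r[:2]]); st()
E
```

```text
t: 8.05
tool_pos: [0.6339, -0.1314, 0.2557]
tool_rot: [2.523, 1.871, 0.001]
force: [0.2, -0.3, 0.3]
gripper_width: 0.0339
[(0.92, [0.647, -0.132, 0.281])]
{'t': 8.2, 'q': [0.047, 0.706, 0.163, 1.484, -0.128, 0.962, -0.049], 'tool_pos': [0.634, -0.131, 0.255], 'tool_rot': [2.523, 1.872, 0.0], 'force': [0.296, 0.287, 0.127], 'gripper_width': 0.034}
[[0.29, 0.957, 0.0], [0.957, -0.29, -0.0], [-0.0, 0.0, -1.0]]
```

View pics/w6.png

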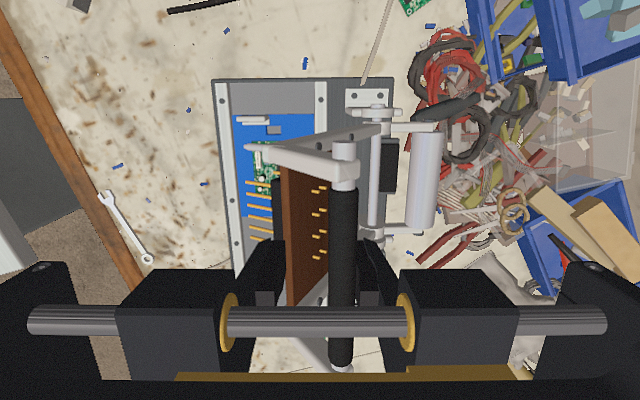

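The bar (column 343) leans on the rear finger, so it is past balance. I'll open wide, ease back about 10 mm from the shelf, and lift the fingers clear.

```bash
python3 -m crank '[{"slide":[0,0,0],"yaw":0},{"slide":[0,0,0],"yaw":0},{"slide":[0,0,0],"yaw":0},{"slide":[0,0,0],"yaw":0},{"slide":[0,-0.006,0],"yaw":0},{"slide":[0,-0.004,-0.01],"yaw":0},{"slide":[0,0,-0.02],"yaw":0},{"slide":[0,0,-0.02],"yaw":0},{"slide":[0,0,0],"yaw":0},{"slide":[0,0,0],"yaw":0}]' 0.088
python3 - <<'E'
from h import *
snap("wrist","w7"); snap("side","s7")
r=arm.spot_point("lift_bar","side"); print([(round(x["conf"],2),np.round(w("side",x["location"]),3).tolist()) for x in r[:2]]); st()
E
```

```text
t: 9.2
tool_pos: [0.624, -0.1281, 0.3056]
tool_rot: [2.523, 1.872, 0.001]
force: [-0.7, 0.5, -0.1]
gripper_width: 0.088
[(0.85, [0.722, -0.154, 0.283])]
{'t': 9.35, 'q': [0.037, 0.644, 0.173, 1.453, -0.119, 1.057, -0.058], 'tool_pos': [0.624, -0.128, 0.304], 'tool_rot': [-2.521, -1.871, 0.002], 'force': [-0.241, 0.2, 0.271], 'gripper_width': 0.088}
[[0.29, 0.957, -0.002], [0.957, -0.29, 0.001], [-0.0, -0.002, -1.0]]
```

View pics/w7.png

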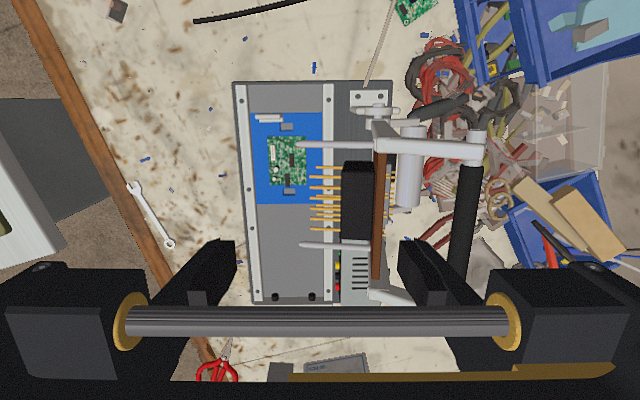

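Bar is at (0.722,-0.154,0.283), well past the pin and still swinging or settled. Its pins now stick out forward. I'll back off, let it settle, and measure the tab, pins and cord.

```bash
python3 -m crank '[{"slide":[0,-0.03,0],"yaw":0},{"slide":[0,-0.03,0],"yaw":0},{"slide":[0.04,-0.03,0],"yaw":0},{"slide":[0.04,-0.03,0],"yaw":0},{"slide":[0,0,0],"yaw":0},{"slide":[0,0,0],"yaw":0}]' 0
python3 - <<'E'
from h import *
def cloud(cam,d):
    c=arm.camera_params(cam);K=np.array([[c["fx"],0,c["cx"]],[0,c["fy"],c["cy"]],[0,0,1]])
    v,u=np.mgrid[0:400,0:640]
    n=cv2.undistortPoints(np.stack([u,v],-1).reshape(-1,1,2).astype(float),K,np.array(c["distortion"])).reshape(400,640,2)
    X=np.dstack([n*d[...,None],d]);T=np.linalg.inv(np.array(c["world_to_cam"])); return X@T[:3,:3].T+T[:3,3]
st()
for cam in ("side","wrist","top"):
    im,d=snap(cam,cam+"8"); W=cloud(cam,d); np.save(f"/tmp/{cam}.npy",np.where(d[...,None]>0,W,np.nan))
    for l in ("lift_bar","push_tab","end_stop"):
        r=arm.spot_point(l,cam); print(cam,l,[(round(x["conf"],2),np.round(w(cam,x["location"]),3).tolist()) for x in r[:2]])
W=np.load("/tmp/top.npy")
for v,u in ((100,306),(130,303),(147,302),(170,299),(190,297),(205,295)):
    p=W[v-2:v+3,u-5:u+6].reshape(-1,3); p=p[~np.isnan(p[:,0])]; print(v,u,np.round(p[p[:,2].argmax()],3))
E
```

```text
t: 9.95
tool_pos: [0.5321, -0.0156, 0.3048]
tool_rot: [-2.519, -1.876, 0.001]
force: [0.6, -0.8, -0.6]
gripper_width: 0.0416
{'t': 9.95, 'q': [-0.169, 0.488, 0.177, 1.768, -0.106, 0.896, -0.237], 'tool_pos': [0.532, -0.016, 0.305], 'tool_rot': [-2.519, -1.876, 0.001], 'force': [0.611, -0.765, -0.643], 'gripper_width': 0.042}
[[0.287, 0.958, -0.001], [0.958, -0.287, 0.0], [-0.0, -0.001, -1.0]]
side lift_bar [(0.62, [0.772, -0.171, 0.267])]
side push_tab [(0.57, [0.583, -0.052, 0.052])]
side end_stop [(0.82, [0.523, -0.327, 0.035]), (0.61, [0.552, 0.398, 0.002])]
wrist lift_bar []
wrist push_tab [(0.6, [0.586, -0.051, 0.052]), (0.17, [0.55, 0.157, 0.003])]
wrist end_stop [(0.86, [0.525, -0.327, 0.033]), (0.6, [0.585, -0.114, 0.034])]
top lift_bar [(0.83, [0.775, -0.172, 0.268])]
top push_tab []
top end_stop [(0.73, [0.556, 0.402, 0.002]), (0.59, [0.528, -0.332, 0.034])]
100 306 [0.804 0.027 0.174]
130 303 [0.744 0.04  0.115]
147 302 [0.553 0.015 0.673]
170 299 [0.523 0.012 0.693]
190 297 [0.5   0.009 0.701]
205 295 [0.483 0.01  0.714]
```

View pics/wrist8.png

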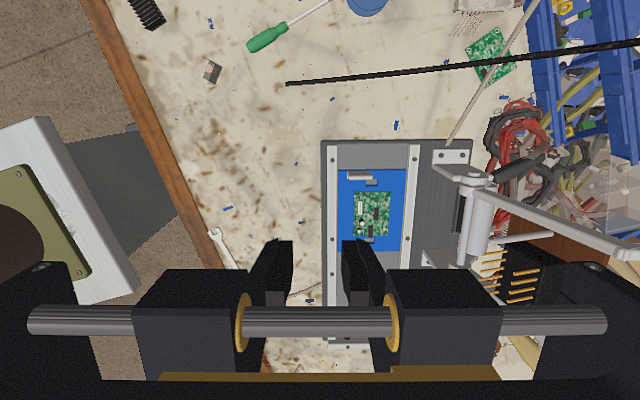

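View pics/side8.png

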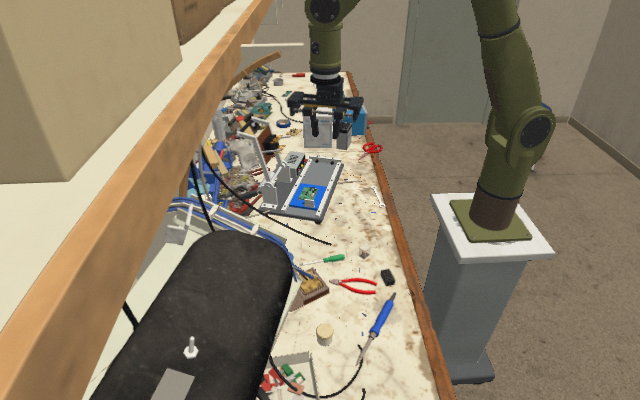

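The head rests back on its stop (bar 0.773,-0.171,0.268, as expected for 1.8). The tab is at (0.584,-0.052,0.052), at (360,176) in the wrist view. The head's pins reach forward, so for the push I'll turn the gripper 90° to lay its long body along the slideway. First I check the cord.

Run:
```python
from h import *
W=np.load("/tmp/wrist.npy")
im=cv2.imread("pics/wrist8.png").sum(2)
for u in range(290,640,30):
    v0=84-(u-287)*42/353; b=range(int(v0)-6,int(v0)+8); v=min(b,key=lambda q:im[q,u]); print(u,v,np.round(W[v,u],3))
# pins (gold) right region
print("forward pin pts", [np.round(W[v,u],3).tolist() for v,u in ((240,505),(246,500),(265,485),(285,500))])
S=np.load("/tmp/side.npy").reshape(-1,3); S=S[~np.isnan(S[:,0])]
J=(S[:,:2]-[.589,-.194])@np.array([[.956,.292],[-.292,.956]])
m=(J[:,1]>-60e-3)&(J[:,1]<.16)&(S[:,2]>.09)&(S[:,2]<.3)&(J[:,0]<.08)&(J[:,0]>-.06); 
print(np.round(np.c_[J[m],S[m,2]][np.argsort(J[m][:,0])[:8]],3))
# left of jig obstacles
m=(J[:,1]>.13)&(J[:,1]<.32)&(J[:,0]<.06)&(J[:,0]>-.12)&(S[:,2]>.06)&(S[:,2]<.6); print("left",m.sum(),np.round(np.c_[J[m],S[m,2]][:10],3))
```

```text
290 82 [0.528 0.09  0.009]
320 79 [0.568 0.081 0.021]
350 76 [0.606 0.072 0.035]
380 72 [0.641 0.066 0.05 ]
410 73 [0.671 0.054 0.067]
440 70 [0.699 0.048 0.084]
470 66 [0.724 0.043 0.101]
500 63 [0.747 0.038 0.116]
530 53 [0.767 0.04  0.133]
560 55 [0.782 0.031 0.151]
590 46 [0.798 0.032 0.165]
620 41 [0.81  0.031 0.181]
forward pin pts [[0.675, -0.095, 0.223], [0.783, -0.255, -0.002], [0.753, -0.283, -0.0], [0.677, -0.158, 0.2]]
[[0.04  0.119 0.224]
 [0.041 0.025 0.224]
 [0.041 0.115 0.225]
 [0.042 0.03  0.223]
 [0.042 0.12  0.228]
 [0.043 0.12  0.224]
 [0.043 0.028 0.225]
 [0.045 0.03  0.223]]
left 2286 [[0.06  0.136 0.6  ]
 [0.058 0.14  0.598]
 [0.054 0.156 0.599]
 [0.057 0.142 0.596]
 [0.053 0.159 0.597]
 [0.057 0.144 0.595]
 [0.047 0.179 0.599]
 [0.052 0.162 0.596]
 [0.057 0.145 0.592]
 [0.042 0.195 0.599]]
```

Cord lies low (z≈0.035 at x 0.6), so the gripper body clears it. Turning 90°.

```bash
python3 -m crank '[{"slide":[0,0,0],"yaw":0.145},{"slide":[0,0,0],"yaw":0.145},{"slide":[0,0,0],"yaw":0.145},{"slide":[0,0,0],"yaw":0.145},{"slide":[0,0,0],"yaw":0.145},{"slide":[0,0,0],"yaw":0.145},{"slide":[0,0,0],"yaw":0.145},{"slide":[0,0,0],"yaw":0.145},{"slide":[0,0,0],"yaw":0.145},{"slide":[0,0,0],"yaw":0.145}]'; python3 -m crank '[{"slide":[0,0,0],"yaw":0.121},{"slide":[0.028,-0.008,0],"yaw":0},{"slide":[0.027,-0.006,0],"yaw":0},{"slide":[0,0,0],"yaw":0}]'; python3 -c "
from h import *; st()"
```

```text
t: 11.55
tool_pos: [0.5327, -0.0167, 0.3053]
tool_rot: [-3.129, 0.281, -0.0]
force: [0.6, 0.5, -0.7]
gripper_width: 0.0006
t: 11.95
tool_pos: [0.5923, -0.0191, 0.3048]
tool_rot: [3.108, -0.458, 0.004]
force: [-1.2, -0.5, -0.2]
gripper_width: 0.0005
{'t': 11.95, 'q': [-0.394, 0.642, 0.633, 1.609, -0.425, 1.029, -1.498], 'tool_pos': [0.592, -0.019, 0.305], 'tool_rot': [3.108, -0.458, 0.004], 'force': [-1.196, -0.483, -0.175], 'gripper_width': 0.0}
[[0.958, -0.288, 0.002], [-0.288, -0.958, -0.001], [0.003, 0.0, -1.0]]
```

```bash
python3 -m crank '[{"slide":[0,0,0.04],"yaw":0},{"slide":[0,0,0.04],"yaw":0},{"slide":[0,0,0.04],"yaw":0},{"slide":[0,0,0.04],"yaw":0},{"slide":[0,0,0.04],"yaw":0},{"slide":[0,0,0.025],"yaw":0},{"slide":[0,0,0],"yaw":0}]'
python3 - <<'E'
from h import *
snap("wrist","w9"); snap("side","s9")
im=cv2.imread("pics/s9.png"); cv2.imwrite("pics/s9c.png",cv2.resize(im[100:250,200:400],(800,600)))
for cam in("wrist","side"):
    r=arm.spot_point("push_tab",cam); print([(round(x["conf"],2),np.round(w(cam,x["location"]),3).tolist()) for x in r[:2]])
st()
E
```

```text
t: 12.65
tool_pos: [0.5862, -0.0188, 0.0772]
tool_rot: [3.108, -0.46, -0.012]
force: [-0.1, 0.0, 0.4]
gripper_width: 0.0006
[(0.74, [0.591, -0.056, 0.059])]
[(0.87, [0.582, -0.051, 0.055])]
{'t': 12.85, 'q': [-0.271, 0.911, 0.409, 1.809, -0.638, 0.554, -1.315], 'tool_pos': [0.59, -0.02, 0.082], 'tool_rot': [-3.108, 0.461, -0.005], 'force': [-0.149, 0.498, 0.892], 'gripper_width': 0.0}
[[0.957, -0.29, 0.003], [-0.29, -0.957, -0.0], [0.003, -0.0, -1.0]]
```

View pics/w9.png

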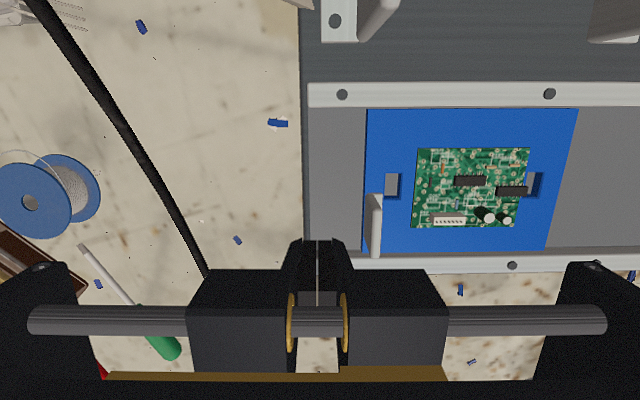

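View pics/s9c.png

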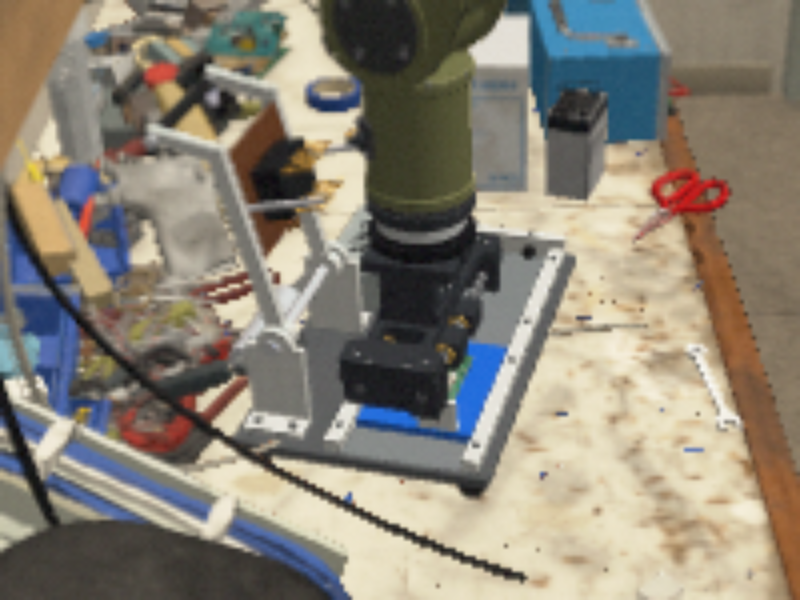

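Run:
```python
from h import *
o=np.array([.589,-.194]); jx=np.array([.956,-.292]);jy=np.array([.292,.956])
for x in(-.030,-.046,-.062):
    p=o+x*jx+.134*jy; print(x,px("wrist",[[*p,.066]])[0])
t=arm.get_obs()["tool_pos"]; print("tcp jig",(t[:2]-o)@jx,(t[:2]-o)@jy,px("wrist",[t]))
```

```text
-0.03 [374.68200356 211.75819063]
-0.046 [372.97808719 237.26218265]
-0.062 [371.35053781 261.35636528]
tcp jig -0.049522958205887646 0.16700951344527262 [[316.46288339 255.95325586]]
```

Run:
```python
import cv2
im=cv2.imread("pics/w9.png"); cv2.imwrite("pics/w9c.png",cv2.resize(im[170:290,280:440],(800,600),interpolation=cv2.INTER_CUBIC))
```

```text
(no output)
```

View pics/w9c.png

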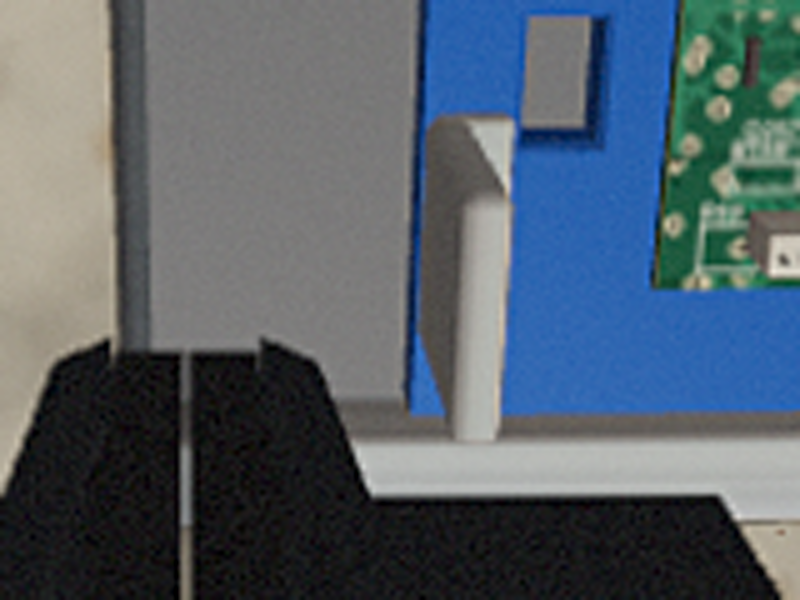

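Tab's top face runs over rows 209–258 at column 374, where I predicted 212–261, so the jig frame holds and the finger is lined up. I descend behind the tab, then push gently.

```bash
python3 -m crank '[{"slide":[0.002,0,0.02],"yaw":0},{"slide":[0,0,0.018],"yaw":0},{"slide":[0,0,0],"yaw":0},{"slide":[0,0,0],"yaw":0},{"slide":[0,0.006,0],"yaw":0},{"slide":[0,0.006,0],"yaw":0},{"slide":[0,0.006,0],"yaw":0},{"slide":[0,0.006,0],"yaw":0}]'
python3 - <<'E'
from h import *
st(); snap("wrist","w10")
o=np.array([.589,-.194]); jx=np.array([.956,-.292]);jy=np.array([.292,.956]);t=arm.get_obs()["tool_pos"]; print("tcp jig",(t[:2]-o)@jx,(t[:2]-o)@jy)
E
```

```text
t: 13.65
tool_pos: [0.5852, -0.0411, 0.0431]
tool_rot: [-3.104, 0.458, -0.002]
force: [0.2, 7.7, 6.2]
gripper_width: 0.0004
{'t': 13.65, 'q': [-0.199, 0.962, 0.344, 1.827, -0.666, 0.47, -1.25], 'tool_pos': [0.585, -0.041, 0.043], 'tool_rot': [-3.104, 0.458, -0.002], 'force': [0.248, 7.719, 6.238], 'gripper_width': 0.0}
[[0.957, -0.289, 0.002], [-0.289, -0.957, 0.004], [0.0, -0.004, -1.0]]
tcp jig -0.0482948452930832 0.14377078003916785
```

View pics/w10.png

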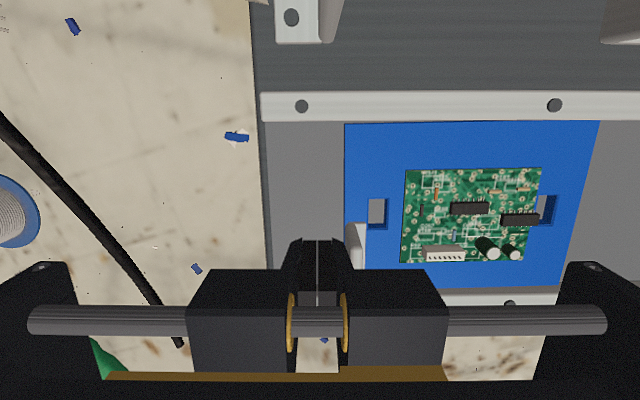

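```bash
python3 -m crank '[{"slide":[0,0.008,0],"yaw":0},{"slide":[0,0.008,0],"yaw":0},{"slide":[0,0.008,0],"yaw":0},{"slide":[0,0.008,0],"yaw":0},{"slide":[0,0.008,0],"yaw":0}]'
python3 - <<'E'
from h import *
st(); snap("wrist","w11")
o=np.array([.589,-.194]); jx=np.array([.956,-.292]);jy=np.array([.292,.956]);t=arm.get_obs()["tool_pos"]; print("tcp jig",(t[:2]-o)@jx,(t[:2]-o)@jy)
for x in(-.030,-.062):
  for yy in (.134,.1):
    p=o+x*jx+yy*jy; print(x,yy,px("wrist",[[*p,.066]])[0])
E
```

```text
t: 14.2
tool_pos: [0.5738, -0.0781, 0.043]
tool_rot: [-3.103, 0.455, -0.001]
force: [0.1, 7.2, 7.0]
gripper_width: 0.0003
{'t': 14.2, 'q': [-0.123, 0.953, 0.322, 1.849, -0.654, 0.447, -1.189], 'tool_pos': [0.574, -0.078, 0.043], 'tool_rot': [-3.103, 0.455, -0.001], 'force': [0.143, 7.217, 7.025], 'gripper_width': 0.0}
[[0.958, -0.287, 0.002], [-0.287, -0.958, 0.005], [0.0, -0.005, -1.0]]
tcp jig -0.04827466830049877 0.10365724730384812
-0.03 0.134 [249.17088841 244.47887191]
-0.03 0.1 [324.72969218 244.91872243]
-0.062 0.134 [253.67023121 304.00949142]
-0.062 0.1 [323.93454933 304.51333759]
```

View pics/w11.png

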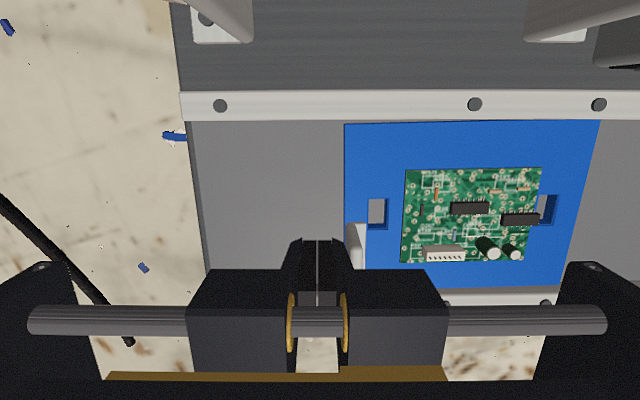

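The carrier moves with the finger: blue plate and tab stay at column 344 in the view. Pushing on.

```bash
python3 -m crank '[{"slide":[0,0.01,0],"yaw":0},{"slide":[0,0.01,0],"yaw":0},{"slide":[0,0.01,0],"yaw":0},{"slide":[0,0.01,0],"yaw":0},{"slide":[0,0.01,0],"yaw":0},{"slide":[0,0.01,0],"yaw":0},{"slide":[0,0.01,0],"yaw":0},{"slide":[0,0.01,0],"yaw":0},{"slide":[0,0.01,0],"yaw":0},{"slide":[0,0.006,0],"yaw":0}]'
python3 - <<'E'
from h import *
st(); snap("wrist","w12")
o=np.array([.589,-.194]); jx=np.array([.956,-.292]);jy=np.array([.292,.956]);t=arm.get_obs()["tool_pos"]; print("tcp jig",(t[:2]-o)@jx,(t[:2]-o)@jy)
E
```

```text
t: 15.25
tool_pos: [0.5459, -0.1714, 0.0429]
tool_rot: [-3.104, 0.457, -0.002]
force: [2.6, 8.2, 7.2]
gripper_width: 0.0006
{'t': 15.25, 'q': [0.061, 0.943, 0.29, 1.869, -0.615, 0.419, -1.056], 'tool_pos': [0.546, -0.171, 0.043], 'tool_rot': [-3.104, 0.457, -0.002], 'force': [2.632, 8.223, 7.204], 'gripper_width': 0.001}
[[0.958, -0.288, 0.002], [-0.288, -0.958, 0.003], [0.001, -0.004, -1.0]]
tcp jig -0.04769886468401642 0.0075426352322461344
```

View pics/w12.png

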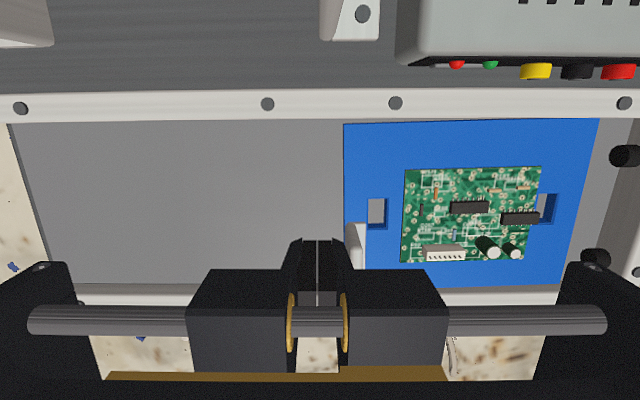

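Buffers are at (610–640,156) and (595,257), and the carrier edge at about column 580 is a few mm short. Slow final push.

```bash
python3 -m crank '[{"slide":[0,0.004,0],"yaw":0},{"slide":[0,0.004,0],"yaw":0},{"slide":[0,0.004,0],"yaw":0},{"slide":[0,0.003,0],"yaw":0},{"slide":[0,0,0],"yaw":0}]'
python3 - <<'E'
from h import *
st(); snap("wrist","w13")
o=np.array([.589,-.194]); jx=np.array([.956,-.292]);jy=np.array([.292,.956]);t=arm.get_obs()["tool_pos"]; print("tcp jig",(t[:2]-o)@jx,(t[:2]-o)@jy)
E
```

```text
t: 15.8
tool_pos: [0.5421, -0.1845, 0.0429]
tool_rot: [-3.103, 0.456, -0.002]
force: [2.0, 8.3, 7.3]
gripper_width: 0.0004
{'t': 15.8, 'q': [0.088, 0.942, 0.285, 1.867, -0.608, 0.419, -1.037], 'tool_pos': [0.542, -0.185, 0.043], 'tool_rot': [-3.103, 0.456, -0.002], 'force': [2.012, 8.289, 7.276], 'gripper_width': 0.0}
[[0.958, -0.288, 0.002], [-0.288, -0.958, 0.005], [0.001, -0.005, -1.0]]
tcp jig -0.047624314134778585 -0.004623495485380825
```

View pics/w13.png

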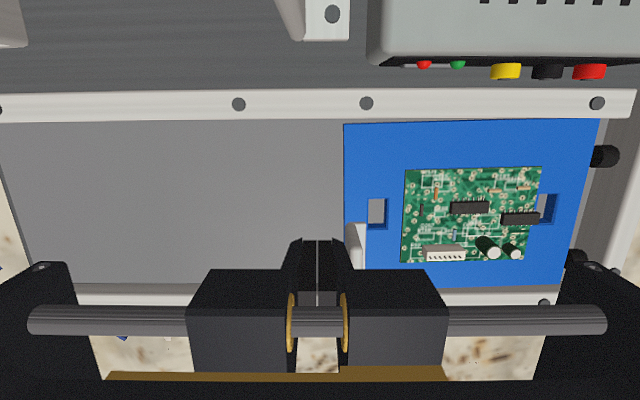

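```bash
python3 -m crank '[{"slide":[0,0.002,0],"yaw":0},{"slide":[0,0.002,0],"yaw":0},{"slide":[0,0,0],"yaw":0}]'; python3 -m crank '[{"slide":[0,0.002,0],"yaw":0},{"slide":[0,0.002,0],"yaw":0},{"slide":[0,0,0],"yaw":0}]'
```

```text
t: 16.15
tool_pos: [0.542, -0.1846, 0.043]
tool_rot: [-3.099, 0.45, -0.002]
force: [4.3, 14.1, 10.7]
gripper_width: 0.0003
t: 16.45
tool_pos: [0.5419, -0.1846, 0.0431]
tool_rot: [-3.094, 0.445, -0.002]
force: [5.6, 19.6, 12.6]
gripper_width: 0.0004
```

The tool stopped advancing while the force rose to 20 N, so the carrier is on the buffers. Backing off and lifting away.

```bash
python3 -m crank '[{"slide":[0,-0.004,0],"yaw":0},{"slide":[0,-0.004,0],"yaw":0},{"slide":[0,-0.008,0],"yaw":0},{"slide":[0,-0.02,0],"yaw":0},{"slide":[-0.005,-0.02,-0.02],"yaw":0},{"slide":[-0.01,0,-0.04],"yaw":0},{"slide":[-0.01,0,-0.04],"yaw":0},{"slide":[-0.01,0,-0.04],"yaw":0},{"slide":[0,0,-0.04],"yaw":0},{"slide":[0,0,0],"yaw":0}]'
python3 - <<'E'
from h import *
st(); snap("wrist","w14");snap("side","s14");snap("top","t14")
o=np.array([.589,-.194]); jx=np.array([.956,-.292]);jy=np.array([.292,.956])
for l in("lift_bar","carrier","push_tab","spare_board","driver","flux","relay"):
  for c in("wrist","side","top"):
    r=arm.spot_point(l,c)
    if r and r[0]["conf"]>.4:
        p=w(c,r[0]["location"]); print(l,c,round(r[0]["conf"],2),np.round(p,3),"jig",np.round([(p[:2]-o)@jx,(p[:2]-o)@jy],3))
E
```

```text
t: 17.45
tool_pos: [0.5229, -0.1339, 0.2267]
tool_rot: [3.105, -0.464, 0.014]
force: [0.7, -0.4, 0.8]
gripper_width: 0.0004
{'t': 17.45, 'q': [-0.152, 0.647, 0.534, 1.868, -0.469, 0.743, -1.224], 'tool_pos': [0.523, -0.134, 0.227], 'tool_rot': [3.105, -0.464, 0.014], 'force': [0.734, -0.359, 0.847], 'gripper_width': 0.0}
[[0.956, -0.292, 0.009], [-0.292, -0.956, -0.004], [0.009, 0.001, -1.0]]
lift_bar side 0.87 [ 0.773 -0.172  0.267] jig [0.17  0.075]
lift_bar top 0.83 [ 0.771 -0.172  0.267] jig [0.168 0.074]
carrier wrist 0.75 [ 0.54  -0.267  0.021] jig [-0.025 -0.084]
carrier side 0.73 [ 0.54  -0.266  0.03 ] jig [-0.026 -0.083]
push_tab wrist 0.67 [ 0.538 -0.2    0.045] jig [-0.047 -0.021]
push_tab side 0.73 [ 0.539 -0.198  0.054] jig [-0.046 -0.019]
spare_board wrist 0.8 [ 0.542 -0.402 -0.008] jig [ 0.016 -0.213]
spare_board top 0.47 [ 0.546 -0.41  -0.001] jig [ 0.022 -0.219]
driver wrist 0.97 [ 0.544  0.158 -0.004] jig [-0.145  0.323]
driver side 0.48 [0.547 0.16  0.001] jig [-0.143  0.326]
driver top 0.44 [ 0.554  0.157 -0.002] jig [-0.136  0.325]
flux side 0.56 [ 0.552  0.399 -0.002] jig [-0.209  0.557]
flux top 0.68 [0.557 0.401 0.002] jig [-0.204  0.559]
relay wrist 0.92 [ 0.426  0.138 -0.004] jig [-0.253  0.269]
relay side 0.65 [ 0.424  0.132 -0.001] jig [-0.253  0.263]
relay top 0.47 [ 0.428  0.136 -0.006] jig [-0.25   0.268]
```

View pics/w14.png

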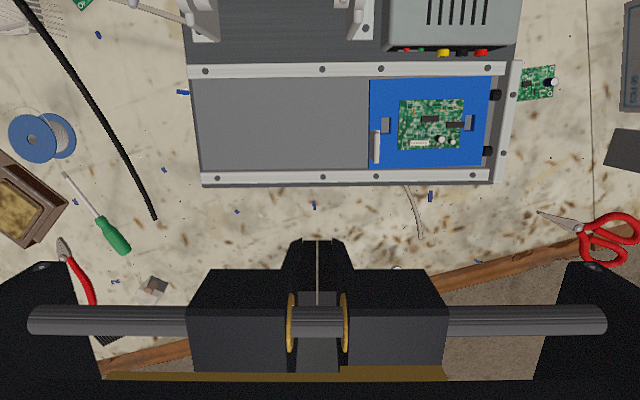

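View pics/s14.png

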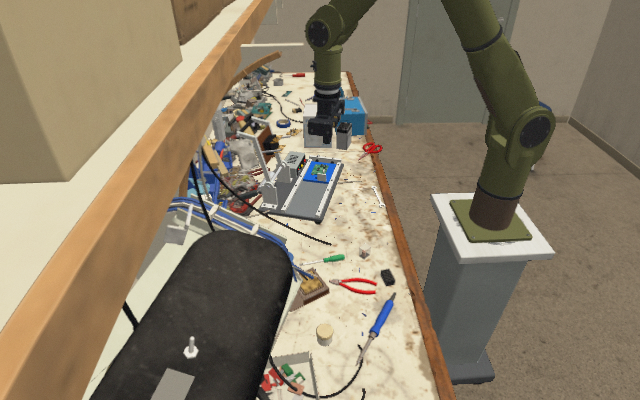

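Run:
```python
import cv2
im=cv2.imread("pics/w14.png"); cv2.imwrite("pics/w14c.png",cv2.resize(im[70:190,380:540],(800,600),interpolation=cv2.INTER_CUBIC))
```

```text
(no output)
```

View pics/w14c.png

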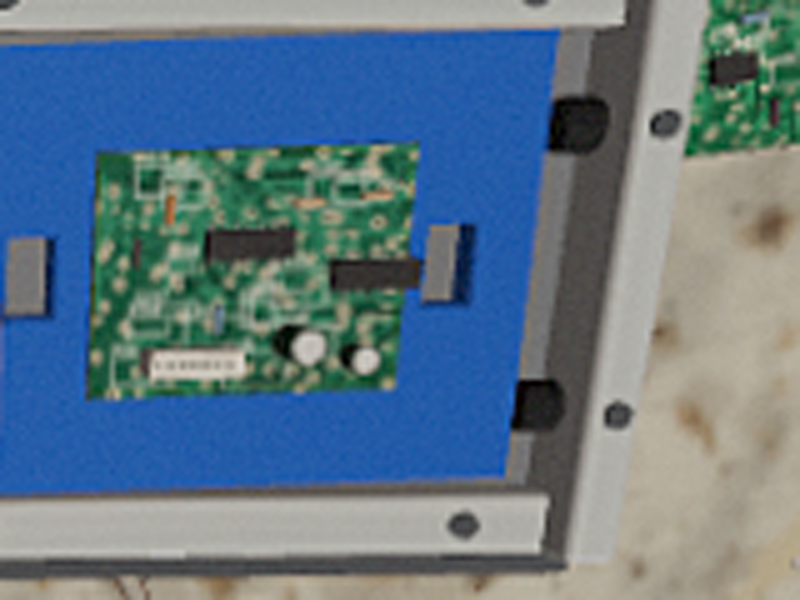

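The crop shows the carrier edge touching both buffers (550,125 and 518,405) with no gap, lying flat. Handing in.

```bash
python3 -c "
from station import arm
print(arm.finish_job(), arm.get_obs()['t'])"
```

```text
the job is handed in; nothing more can be done
the job is handed in; nothing more can be done
```

The probe head is up on its back stop and the carrier is against the end stop. I handed the job in after about 18 s of the 51 s allowed; it returned no verdict.

- **Probe head:** I gripped the front bar, swung it along its arc to about 1.0 rad and released it there, just past balance. The wrist was then within about 5 mm of the shelf front. The bar leaned back on the rear finger, and once I lifted clear it swung over by itself. The last views put the bar at (0.772, -0.172, 0.267), where it should be at 1.80 rad.
- **Carrier:** I turned the gripper 90° to clear the head's pins and pushed the tab with closed fingers until the tool stopped and the force rose to 20 N. The last wrist picture shows the carrier lying flat with its edge against both buffers.
- **Carrier position:** the networks put it at jig y -0.083 to -0.084, where full contact would be -0.086. That is within their 4 mm error, but close to the -0.081 limit.
- **Other things:** the bystanders were found within about 8 mm of where they started, which is the spread of the measurements. The fingers stayed on the tab's outer face and well away from the circuit board. The gripper was clear of everything at the end.

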